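# Turn the sharpening plate to its fine face

### The arm

A 7-joint arm with a two-finger parallel gripper is mounted at the origin on the work surface. World frame = base frame: x ahead of the robot, y to its left, z up, the work surface at z = 0. Lengths are in mm, angles in rad, forces in N, time in s.
With the tool pointing down it reaches from about 425 to 875 mm from the base axis. Payload 4.7 kg.
Tool frame: the origin (TCP) lies at the centre of the arm's flange, where the gripper is bolted on; the fingertips stand 182 mm ahead of it and the grasp point (between the pads) lies grasp_offset ahead of it (grasp_offset is the distance from the TCP to the grasp point, in mm); z points along the fingers, y is the line along which they close (so a half turn about z gives the same grasp; the last joint's range is limited). The gripper opens to 87 mm and grips with 3 to 60 N. Pads are 19 mm wide; open, the fingers measure 117 mm over their backs; the gripper's body (75 mm by 190 mm) begins 51 mm behind the grasp point.
Start: joints at [1.183, 0.321, -0.07, 1.45, 0.023, 1.371, -0.057], TCP at [254.183, -598.245, 404.787] pointing down, gripper open.
Joint ranges: [-2.86, 2.86], [-0.3, 2.09], [-1.38, 1.24], [0.06, 2.45], [-1.56, 4.7], [0.09, 2.05], [-2.69, 2.69]. Speed limits (rad/s): [2.57, 2.57, 3.14, 3.14, 3.14, 3.14, 3.14].

### API

Orientations are given as [roll, pitch, yaw] about the fixed x, y, z axes, in that order (R = Rz(yaw) Ry(pitch) Rx(roll)).
In Python, from workcell import * gives the robot as it stands. The module is installed in compiled form; this text tells all that it offers.
- The arm moves only by the tool carry_out, never from a script. Its argument "increments" is a list of rows, each an object with "hand": the finger opening in mm, from 0 to 87; "dp": the shift along the world's x, y, z in mm, a list of three; "roll": the turn about the world's z in degrees. A call has 1 to 8 rows; each row is the pose to reach, as a shift and turn from the pose commanded when the call began; what a row does not reach only later rows make up. A row lasts 1/10 s, in which the tool goes at most 50 mm and 8.59 degrees, less where a joint would pass 70% of its speed; a pose out of reach is approached as far as the arm can. A call with a gripper value outside its range is refused whole. The fingers move at their own pace and stop on an object; "squeeze" is the grip in N (left out, the last holds). Time passes only in rows, so rows that repeat a pose let the fingers close. It gives the time, the measured TCP pose, the force, the opening and the grip force at its end, in the units of the state.
- state(): the state, without advancing time (a new reading comes with each control period).
- snapshot(name): name is "scene" or "top" or "wrist"; returns a dict with "color" (420x560x3 uint8, red, green, blue), "depth" (420x560 float32, mm along the optical axis (not along the pixel's ray), 0 where there is no reading), "vertical_fov" (degrees; the focal length in pixels is half the picture's height over the tangent of half this angle, whatever the lens; pixels are square), "cx", "cy" (the principal point, pixels), "camera_from_world" (4x4, takes a point from world to camera coordinates). Camera axes: x right, y up, looking along -z (the intrinsics and any distortion apply to the point x, -y, -z); pixel columns grow to the right and rows downward; lengths in mm; the calibration is good to about 2 mm. A picture is of the moment at which its call begins.
- job_done(): hands the job in; it is judged then, once.
The state is a dict: "time": time; "joint_pos": joint angles; "joint_velocities": joint speeds; "joint_torque": joint torques, N m; "tcp_pos": TCP position; "orientation": TCP orientation; "force": force on the tool from outside, world axes, zero at the start; "ft_torque": the same for the moment, N m; "opening": finger opening in mm; "gripper_force": force on a finger pad.
Only numpy, scipy, OpenCV 4.12 (cv2) and the standard library are available. Lean on these libraries where they do the work, as an engineer would, in place of code of your own. Each camera call takes 0.05 s, during which the arm holds its last target. There are 200 camera calls.

### The job

The two-faced sharpening plate sits on its holder with the coarse, perforated face up. Lift it off, turn it over and put it back fully home on both locating pins with the smooth, fine face up, ready for dressing the lino gouges. Do not let the plate drop or fall over, and leave the other things on the desk where they are.

Things in the scene. Friction and masses are not known exactly. Their poses are not given: they have to be found in the camera images.
- plate: Loose steel plate, 150 x 50 x 9 mm, about 0.3 kg. Its coarse face shows rows of small dark round perforations (no depth), its fine face is smooth. Two holes go right through, on the long centre line. Origin at its very centre (mid-thickness); x along the length from the big hole to the small one, y across the width, z out of the coarse face (up at the start, must point down at the end).
- plate_big (a point): Centre of the plate's big hole (15.7 mm), at mid-thickness, 50 mm from the plate's middle.
- plate_small (a point): Centre of the plate's small hole (9.7 mm), at mid-thickness, 50 mm from the plate's middle on the other side.
- holder: Fixed plate holder: black foot 170 x 84 mm, top 8 mm above the desk; on it an aluminium bed 128 x 36 mm, top 30 mm above the desk. Seated, the plate lies flat on the bed, middle 34.5 mm above the desk, overhanging by 7 mm at each side and 11 mm at each end, so fingers reach its sides. Origin on the desk under its middle; x along the length from big pin to small pin, z up.
- holder_big (a point): On the axis of the big steel pin (14 mm thick), 50 mm from the holder's middle, 34.5 mm above the desk, where the big hole's centre is when seated. Both pins stand 7 mm above the bed, only the last 1.5 mm tapered, and end 2 mm below the upper face of the seated plate.
- holder_small (a point): On the axis of the small steel pin (8 mm thick), 50 mm from the holder's middle, 34.5 mm above the desk, where the small hole's centre is when seated. The small hole cannot go over the big pin, so the plate seats only big hole on big pin, small on small, with either face up.
- mat: Dark rubber cutting mat, 300 x 220 mm, 3 mm thick, fixed on the desk: a clear place to tip the plate over. Origin at the centre of its underside, x along its 300 mm side, z up. The craft knife lies across it near its +x edge (about 125 mm from the centre); the rest of it is clear.
- knife: Craft knife, 120 mm long, 9 mm thick aluminium barrel, lying on the mat near its +x edge, loose. Origin under its middle, x towards the blade.
- gouge: Lino gouge with a wooden handle 26 mm thick, 150 mm long, lying across beyond the small-pin end of the holder, about 130 mm from the holder's middle, loose. Origin under its middle, x towards the steel tip.
- mug: Ceramic mug, 82 mm across and 95 mm high with a handle towards its +y, holding pencils that reach 190 mm above the desk, loose as one piece. Origin under its centre.
- paperweight: Glass paperweight, a dome 78 mm across and 47 mm high, loose. Origin under its centre.
- stapler: Steel desk stapler, 150 x 38 mm, about 65 mm high, with a spring-loaded arm, loose. Origin under its middle, x towards its hinge end.
- tray: Small aluminium tray, 160 x 100 x 22 mm, fixed, holding eraser blocks. Origin under its centre.
- eraser_a: White eraser block 43 x 22 x 13 mm lying in the tray, loose. Origin under its centre.
- eraser_b: White eraser block 43 x 22 x 13 mm lying in the tray, loose. Origin under its centre.
- typewriter_side (a point): Point on the desk at the middle of the near side of the grey plastic typewriter (fixed, 330 mm along x by 345 mm along y, 123 mm high, its open lid to about 225 mm), which stands beyond this point, to the left of the work.
There are look-alikes about, which are no part of the job. Several things have the shape of the plate; the one meant has the colours described above.

How it is judged (in metres and radians):
On the way, in this order (a step that is already met when the one before it is completed fails the run):
1. the plate is lifted clear of the pins, coarse face still up (z of plate in the frame of holder above 0.05 m and angle between plate's own z axis and vertical below 1.4 rad), for 0.05 s.
2. the plate has been turned over (angle between plate's own z axis and vertical above 2.8 rad), for 0.2 s.
At the end, for the whole second after the job is handed in: The plate rests on the holder's bed, fine face up (within 3.5 degrees of flat), the big hole over the big pin and the small hole over the small pin, each within 3 mm sideways and no more than 1.7 mm proud of its seat, still and let go of (horizontal distance between plate_big and holder_big below 0.003 m and horizontal distance between plate_small and holder_small below 0.003 m and z of each of plate_big, plate_small in the frame of holder below 0.0362 m and angle between plate's own z axis and vertical above 3.08 rad and linear speed of plate below 0.01 m/s and angular speed of plate below 0.1 rad/s); the robot touches nothing.
It fails at once if the plate is dropped or topples: it moves faster than 0.7 m/s while no finger touches it (linear speed of plate above 0.7 m/s and contact force between the fingers and plate below 0.02 N).
It fails at once if another thing on the desk is moved by more than 40 mm (distance of any of mug, paperweight, stapler, gouge, knife, eraser_a, eraser_b from where it was at the start of the episode above 0.04 m).
It fails at once if the mug of pencils is tipped by more than about 25 degrees (angle between mug's own z axis and vertical above 0.45 rad).
It also fails if it takes over 67 s, if anything falls off the work surface, if the arm or the gripper's body presses on something with over 40 N, if the wrist force passes 120 N, or if a joint passes its speed limit or range.

## Working session

There is one attempt and no reset: what is moved stays moved. The work goes in short steps, Python scripts to look and compute and a tool call to move; the robot and the scene stay as the last step left them, time stands still between calls to the robot, and variables do not carry over. Pictures are saved under pics/ and viewed, at most 10 in all, crops included, and the job is handed in when it is done.

Besides the shell and the picture viewer there is one more tool, called after "Emit:" as a command line: name --argument value ..., lists and objects as JSON in quotes. carry_out: Moves the arm, as the interface text tells. Its arguments: {"type":"object","properties":{"increments":{"type":"array"},"squeeze":{"type":"number"}},"required":["increments"]}

```bash
ls; mkdir -p pics; cat > h.py <<'E'
from workcell import *
import numpy as np, cv2, pickle
def snap(n,f):
    s=snapshot(n); pickle.dump(s,open(f'pics/{f}.pkl','wb')); cv2.imwrite(f'pics/{f}.png',s['color'][:,:,::-1]); return s
def load(f): return pickle.load(open(f'pics/{f}.pkl','rb'))
def px2w(s,u,v,z=None):
    H=s['color'].shape[0]; f=H/2/np.tan(np.radians(s['vertical_fov'])/2)
    C=np.linalg.inv(s['camera_from_world'])
    d=np.array([(u-s['cx'])/f,-(v-s['cy'])/f,-1.])
    if z is None: d=d*s['depth'][int(round(v)),int(round(u))]; return C[:3,:3]@d+C[:3,3]
    r=C[:3,:3]@d; o=C[:3,3]; return o+r*(z-o[2])/r[2]
E
python3 - <<'E'
from h import *
for n in('scene','top','wrist'):
    s=snap(n,n+'0'); print(n,{k:(v if np.ndim(v)<2 else np.round(v,3).tolist()) for k,v in s.items() if k not in('color','depth')})
print(state())
a=cv2.imread('pics/scene0.png');b=cv2.imread('pics/top0.png')
E
```

```text
pics
scene {'vertical_fov': 49.74052661513889, 'cx': 281.0800968031885, 'cy': 208.51878573766564, 'camera_from_world': [[0.703, 0.711, 0.016, -307.454], [-0.508, 0.486, 0.711, 212.857], [0.497, -0.509, 0.703, -1688.393], [0.0, 0.0, 0.0, 1.0]]}
top {'vertical_fov': 50.10156621504751, 'cx': 276.29722674992473, 'cy': 212.44374733461254, 'camera_from_world': [[-0.014, -1.0, 0.009, -39.197], [0.995, -0.013, 0.095, -496.14], [-0.095, 0.011, 0.995, -1269.224], [0.0, 0.0, 0.0, 1.0]]}
wrist {'vertical_fov': 70.72669940129082, 'cx': 280.1662883694062, 'cy': 207.82185222376836, 'camera_from_world': [[0.391, -0.92, -0.002, -650.251], [0.892, 0.379, -0.247, 30.344], [0.229, 0.095, 0.969, -389.791], [0.0, 0.0, 0.0, 1.0]]}
{'time': 0.15, 'joint_pos': array([ 1.18309027,  0.32168179, -0.07006761,  1.45138545,  0.02258048,
        1.37079594, -0.05693052]), 'joint_velocities': array([ 1.72247975e-03, -3.19945257e-03, -2.38050827e-04, -4.66749725e-03,
       -5.95467576e-05,  1.24310211e-03,  9.01606214e-04]), 'joint_torque': array([ 2.87416551e-04, -4.91792786e+01, -4.04425571e-01, -3.12879968e+01,
       -6.39903615e-02,  4.04320518e-02,  8.30330782e-05]), 'tcp_pos': array([ 254.11250071, -598.11333289,  403.89821926]), 'orientation': array([-3.14011002e+00,  7.16501523e-05,  4.01779599e-01]), 'force': array([-0.49290955, -0.00562887, -0.92460851]), 'ft_torque': array([ 0.00219762, -0.03472716, -0.04372612]), 'gripper_force': 0.0, 'opening': 87.00226852796894}
```

View pics/top0.png

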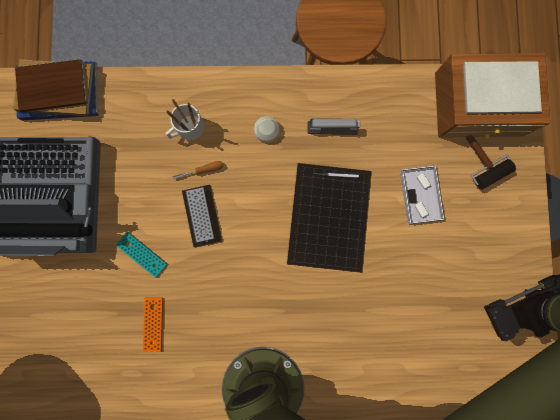

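View pics/scene0.png

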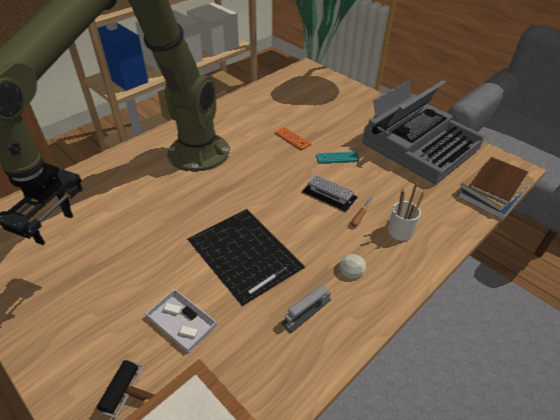

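Candidates for the plate, all in the top picture: the grey perforated bar on a black foot at (202,216), the teal bar at (142,255) and the orange bar at (153,324). By its steel colour and holder I choose (202,216), and check it with a close crop. In the same picture the mat is at (330,217), knife (343,175), gouge (202,171), mug (186,122), and typewriter at the left.

```bash
python3 - <<'E'
from h import *
import workcell
print([n for n in dir(workcell) if n[0]!='_'], getattr(workcell,'grasp_offset',None))
s=load('top0'); im=cv2.imread('pics/top0.png')
cv2.imwrite('pics/c1.png',cv2.resize(im[150:260,160:260],None,fx=5.4,fy=5.4,interpolation=cv2.INTER_CUBIC))
for n,u,v,z in [('plate',202,216,39),('matTL',297,163,3),('matTR',371,172,3),('matBR',363,272,3),('matBL',288,263,3),('knife',343,175,10),('gouge',202,171,15),('teal',142,255,5),('mug',186,122,90),('stap',333,127,60)]:
    print(n,px2w(s,u,v,z).round(),px2w(s,u,v).round())
E
```

```text
['Unreachable', 'grasp_offset', 'job_done', 'snapshot', 'state'] 163.5
plate [487. 165.  39.] [487. 165.  40.]
matTL [ 644. -109.    3.] [ 645. -110.   -3.]
matTR [ 614. -328.    3.] [ 614. -327.    6.]
matBR [ 321. -294.    3.] [ 321. -296.   -6.]
matBL [350. -78.   3.] [350. -78.   5.]
knife [ 605. -243.   10.] [ 605. -243.   12.]
gouge [621. 169.  15.] [619. 168.  22.]
teal [379. 343.   5.] [379. 342.   8.]
mug [745. 202.  90.] [767. 216.  17.]
stap [ 735. -210.   60.] [ 737. -212.   51.]
```

View pics/c1.png

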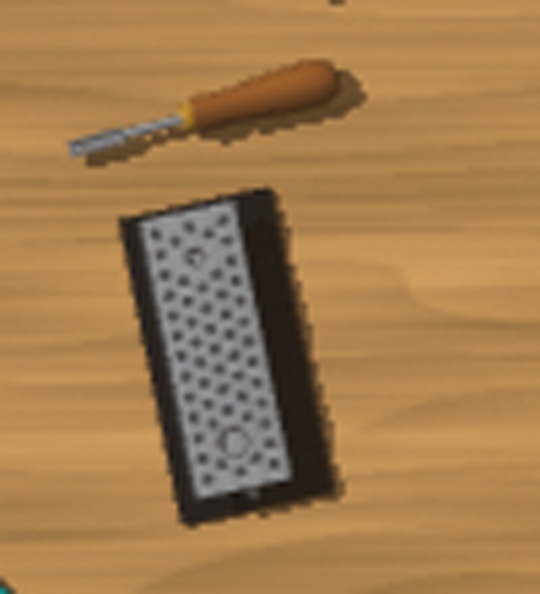

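The crop confirms the steel perforated plate on its black foot: small hole near crop (196,257) and big hole near (234,442). Its x axis is at about +12° in the world. Next I move above it.

Emit:
carry_out --increments '[{"hand":87,"dp":[226,350,0],"roll":-8},{"hand":87,"dp":[226,350,0],"roll":-11},{"hand":87,"dp":[226,350,0],"roll":-11},{"hand":87,"dp":[226,350,0],"roll":-11},{"hand":87,"dp":[226,350,0],"roll":-11},{"hand":87,"dp":[226,350,0],"roll":-11},{"hand":87,"dp":[226,350,0],"roll":-11},{"hand":87,"dp":[226,350,0],"roll":-11}]'

```text
time: 0.95
tcp_pos: [471.7, -260.3, 404.7]
orientation: [3.141, 0.0, 0.21]
force: [1.6, -0.5, 0.1]
opening: 86.9
gripper_force: 0.0
```

Emit:
carry_out --increments '[{"hand":87,"dp":[0,400,0],"roll":0},{"hand":87,"dp":[0,400,0],"roll":0},{"hand":87,"dp":[0,400,0],"roll":0},{"hand":87,"dp":[0,400,0],"roll":0},{"hand":87,"dp":[0,400,0],"roll":0},{"hand":87,"dp":[0,400,0],"roll":0},{"hand":87,"dp":[0,400,0],"roll":0},{"hand":87,"dp":[0,400,0],"roll":0}]'

```text
time: 1.75
tcp_pos: [470.5, 139.7, 404.9]
orientation: [3.141, -0.001, 0.209]
force: [1.2, -1.5, 0.1]
opening: 86.5
gripper_force: 0.0
```

```bash
python3 - <<'E'
from h import *
st=state();print(st['tcp_pos'],st['orientation'],st['time'])
s=snap('wrist','w1'); C=np.linalg.inv(s['camera_from_world']); print(C.round(3))
E
```

```text
[470.52699414 139.68064307 404.87580395] [ 3.14071683e+00 -5.13362795e-04  2.09426137e-01] 1.75
[[ 2.08000e-01  9.48000e-01  2.41000e-01  5.36540e+02]
 [-9.78000e-01  2.01000e-01  5.20000e-02  1.52276e+02]
 [ 0.00000e+00 -2.47000e-01  9.69000e-01  3.84863e+02]
 [ 0.00000e+00  0.00000e+00  0.00000e+00  1.00000e+00]]
```

View pics/w1.png

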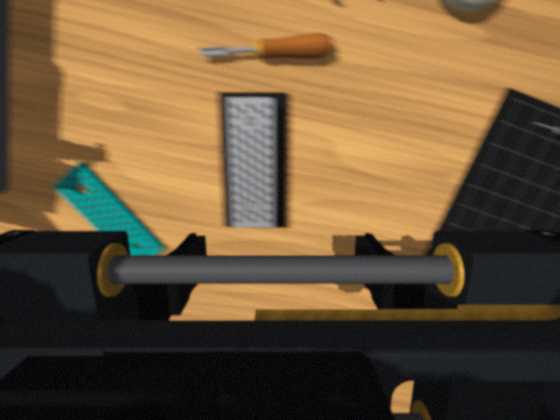

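The wrist view shows the plate on its holder (image 220–285 × 93–228), gripper parts at the bottom, mat at right. I enlarge it to read the corners and holes.

```bash
python3 - <<'E'
from h import *
s=snap('wrist','w2'); im=s['color'][:,:,::-1]
cv2.imwrite('pics/c2.png',cv2.resize(im[85:235,180:330],None,fx=4,fy=4,interpolation=cv2.INTER_CUBIC))
t=load('top0')
for w,z,pts in [(t,39,[(196.3,197.6),(203.3,231.85),(186.5,191.1),(196.6,242.6),(204.3,187.5),(213.9,238.9)])]:
    P=np.array([px2w(w,u,v,z) for u,v in pts]);print(P.round(1))
E
```

```text
[[539.5 181.7  39. ]
 [441.6 161.6  39. ]
 [558.6 209.6  39. ]
 [411.5 180.4  39. ]
 [568.3 159.   39. ]
 [421.3 131.7  39. ]]
```

View pics/c2.png

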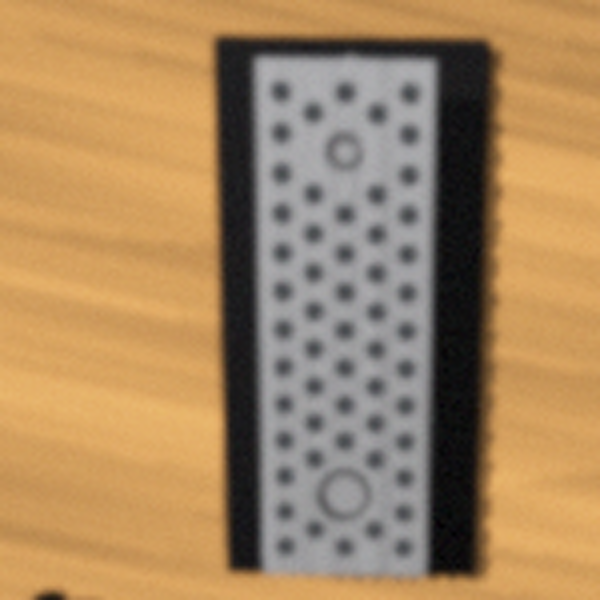

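```bash
python3 - <<'E'
from h import *
w=load('w2'); print(state()['tcp_pos'],state()['orientation'])
P=np.array([px2w(w,u,v,39) for u,v in [(266,122.5),(266,208.2),(243.25,99.5),(289.25,99.5),(245.5,228.3),(287.5,228.3)]]);print(P.round(1))
d=P[0]-P[1];print(np.linalg.norm(d),np.degrees(np.arctan2(d[1],d[0])),(P[0]+P[1])/2,P[2:].mean(0))
for a,b in [(2,3),(4,5),(2,4),(3,5)]: print(np.linalg.norm(P[a]-P[b]).round(1))
E
```

```text
[469.42663534 145.57103355 405.28339597] [-3.13801302e+00 -1.32928461e-03  2.22140131e-01]
[[542.2 182.8  39. ]
 [444.7 162.1  39. ]
 [560.6 212.4  39. ]
 [571.7 162.7  39. ]
 [414.2 181.4  39. ]
 [425.6 131.   39. ]]
99.59671563468767 11.976773893435116 [493.44757945 172.43021976  39.        ] [493.03150733 171.89853547  39.        ]
50.9
51.7
149.6
149.5
```

```bash
python3 - <<'E'
from h import *
for i in range(3):
    snapshot('top'); s=state(); print(s['tcp_pos'].round(1),s['orientation'].round(4),s['time'])
w=snap('wrist','w3'); a=load('w2'); C=np.linalg.inv(w['camera_from_world']);print(C.round(3), np.linalg.inv(a['camera_from_world'])[:,3].round(1))
sh,_=cv2.phaseCorrelate(*[np.float64(cv2.cvtColor(x['color'][85:235,180:330],cv2.COLOR_RGB2GRAY)) for x in(a,w)]);print(sh)
E
```

```text
[470.2 141.6 404.9] [-3.1407e+00 -1.0000e-04  2.1770e-01] 1.9
[470.8 138.9 404.6] [3.1412e+00 5.0000e-04 2.1320e-01] 1.95
[471.1 137.3 404.5] [3.1408e+00 7.0000e-04 2.1000e-01] 2.0
[[ 2.08000e-01  9.48000e-01  2.43000e-01  5.37116e+02]
 [-9.78000e-01  2.02000e-01  5.20000e-02  1.49876e+02]
 [ 0.00000e+00 -2.48000e-01  9.69000e-01  3.84372e+02]
 [ 0.00000e+00  0.00000e+00  0.00000e+00  1.00000e+00]] [534.8 162.5 385.6   1. ]
(-3.9303436690547073, 0.07387011837988666)
```

```bash
python3 - <<'E'
from h import *
a=load('w2')
for k in range(2):
    w=snap('wrist','w4'); s=state()
    sh,_=cv2.phaseCorrelate(*[np.float64(cv2.cvtColor(x['color'][85:235,180:330],cv2.COLOR_RGB2GRAY)) for x in(a,w)])
    P=np.array([px2w(w,u+sh[0],v+sh[1],39) for u,v in [(266,122.5),(266,208.2)]]);d=P[0]-P[1]
    print(sh,P.round(1).tolist(),np.degrees(np.arctan2(d[1],d[0])),P.mean(0).round(1),np.linalg.inv(w['camera_from_world'])[:3,3].round(1),s['tcp_pos'].round(1),s['orientation'].round(4))
E
```

```text
(0.05195077201297238, -2.638934598280656) [[547.0, 167.0, 39.0], [450.1, 147.7, 39.0]] 11.22383630785811 [498.5 157.4  39. ] [537.3 148.9 384.3] [471.4 136.1 404.5] [3.141e+00 7.000e-04 2.070e-01]
(-0.6816268492474933, -3.3852297398730684) [[547.8, 167.6, 39.0], [450.9, 148.5, 39.0]] 11.13139278638743 [499.3 158.   39. ] [537.5 148.4 384.4] [471.5 136.  404.5] [3.1411e+00 6.0000e-04 2.0670e-01]
```

```bash
cat >> h.py <<'E'
def plate(s,z,box=None):
    hsv=cv2.cvtColor(s['color'],cv2.COLOR_RGB2HSV)
    m=((hsv[...,1]<60)&(hsv[...,2]>95)).astype(np.uint8)
    if box: k=np.zeros_like(m); u0,v0,u1,v1=box; k[v0:v1,u0:u1]=1; m*=k
    m=cv2.morphologyEx(m,cv2.MORPH_CLOSE,np.ones((9,9)))
    c=max(cv2.findContours(m,0,cv2.CHAIN_APPROX_NONE)[0],key=cv2.contourArea)
    W=np.array([px2w(s,u,v,z)[:2] for u,v in c[:,0]],np.float32)
    (cx,cy),(a,b),th=cv2.minAreaRect(W)
    if a<b: th+=90
    return np.round([cx,cy,max(a,b),min(a,b),(th+90)%180-90],2), cv2.boundingRect(c)
E
python3 - <<'E'
from h import *
for f in('w2','w3','w4'):
    print(plate(load(f),39,(200,80,330,240)))
w=snap('wrist','w5');print(plate(w,39,(200,80,330,240)),plate(load('top0'),39,(175,180,225,250)))
s=state();print(s['tcp_pos'].round(1),s['orientation'].round(4),s['joint_velocities'].round(3))
E
```

```text
(array([493.37, 172.76, 150.01,  50.81,  11.94]), (243, 99, 46, 130))
(array([493.72, 172.54, 150.15,  50.53,  11.77]), (230, 97, 46, 131))
(array([493.85, 172.82, 150.04,  50.66,  11.87]), (228, 97, 47, 131))
(array([493.93, 172.8 , 150.07,  50.58,  11.88]), (228, 97, 47, 131)) (array([492.25, 173.09, 149.12,  49.86,  11.83]), (186, 188, 28, 54))
[471.5 136.1 404.6] [3.1411e+00 4.0000e-04 2.0680e-01] [-0.001  0.001 -0.007 -0.001 -0.002  0.001 -0.   ]
```

Emit:
carry_out --increments '[{"hand":87,"dp":[56,44,0],"roll":0},{"hand":87,"dp":[56.5,44,-40],"roll":0},{"hand":87,"dp":[56.5,44,-90],"roll":0},{"hand":87,"dp":[56.5,44,-130],"roll":0},{"hand":87,"dp":[56.5,44,-160],"roll":0},{"hand":87,"dp":[56.5,44,-180],"roll":0},{"hand":87,"dp":[56.5,44,-190],"roll":0},{"hand":87,"dp":[56.5,44,-198],"roll":0}]'

```text
time: 3.0
tcp_pos: [528.0, 181.0, 206.3]
orientation: [3.141, 0.0, 0.208]
force: [0.1, 0.2, -0.4]
opening: 87.2
gripper_force: 0.0
```

Emit:
carry_out --increments '[{"hand":87,"dp":[0,0,0],"roll":0},{"hand":87,"dp":[0,0,0],"roll":0},{"hand":87,"dp":[0,0,0],"roll":0}]'

```text
time: 3.3
tcp_pos: [528.2, 182.0, 208.0]
orientation: [3.141, -0.002, 0.21]
force: [0.4, -0.3, -0.1]
opening: 86.8
gripper_force: 0.0
```

```bash
python3 - <<'E'
from h import *
w=snap('wrist','w6');w=snap('wrist','w6')
s=state();print(s['tcp_pos'].round(1),s['orientation'].round(4),s['force'].round(1))
E
```

```text
[528.  181.9 207.7] [ 3.1414e+00 -1.7000e-03  2.0970e-01] [0.1 0.4 0.3]
```

View pics/w6.png

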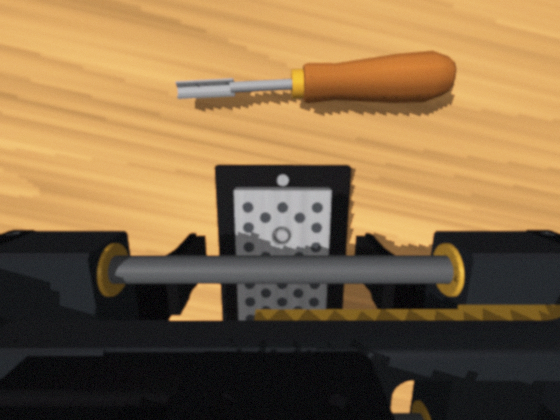

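The wrist view shows the plate (233–331 × 187) centred between the fingers (mid ≈ 282), with the gouge well clear at (320,80). Now I close the fingers.

Emit:
carry_out --increments '[{"hand":45,"dp":[0,0,0],"roll":0},{"hand":45,"dp":[0,0,0],"roll":0},{"hand":45,"dp":[0,0,0],"roll":0},{"hand":45,"dp":[0,0,0],"roll":0},{"hand":45,"dp":[0,0,0],"roll":0},{"hand":45,"dp":[0,0,0],"roll":0},{"hand":45,"dp":[0,0,0],"roll":0},{"hand":45,"dp":[0,0,0],"roll":0}]' --squeeze 50

```text
time: 4.2
tcp_pos: [527.7, 181.5, 206.7]
orientation: [3.141, 0.0, 0.21]
force: [0.4, -1.3, 0.1]
opening: 49.5
gripper_force: 50.0
```

```bash
python3 - <<'E'
from h import *
s=state();print({k:np.round(s[k],3) for k in('tcp_pos','orientation','force','opening','gripper_force')})
E
```

```text
{'tcp_pos': array([527.737, 181.529, 206.736]), 'orientation': array([3.141, 0.   , 0.21 ]), 'force': array([ 0.449, -1.292,  0.073]), 'opening': np.float64(49.478), 'gripper_force': np.float64(50.0)}
```

Emit:
carry_out --increments '[{"hand":45,"dp":[0,0,3],"roll":0},{"hand":45,"dp":[0,0,7],"roll":0},{"hand":45,"dp":[0,0,12],"roll":0},{"hand":45,"dp":[0,0,18],"roll":0},{"hand":45,"dp":[0,0,26],"roll":0},{"hand":45,"dp":[0,0,38],"roll":0},{"hand":45,"dp":[0,0,55],"roll":0},{"hand":45,"dp":[0,0,80],"roll":0}]'

```text
time: 5.0
tcp_pos: [527.1, 181.7, 287.2]
orientation: [-3.142, 0.002, 0.21]
force: [0.3, 0.2, -3.3]
opening: 49.7
gripper_force: 50.0
```

Emit:
carry_out --increments '[{"hand":45,"dp":[0,0,40],"roll":0},{"hand":45,"dp":[0,0,80],"roll":0},{"hand":45,"dp":[0,0,110],"roll":0},{"hand":45,"dp":[0,0,120],"roll":0},{"hand":45,"dp":[0,0,120],"roll":0}]'

```text
time: 5.5
tcp_pos: [527.8, 182.2, 408.4]
orientation: [3.141, -0.003, 0.21]
force: [0.3, -0.5, -2.8]
opening: 49.3
gripper_force: 50.0
```

```bash
python3 - <<'E'
from h import *
a=snap('wrist','w7');b=snap('scene','s7')
s=state();print({k:np.round(s[k],3) for k in('tcp_pos','orientation','force','ft_torque','opening','gripper_force')})
A=cv2.resize(a['color'],(400,300));B=cv2.resize(b['color'][60:270,230:510],(400,300))
cv2.imwrite('pics/c7.png',np.hstack([A,B])[:,:,::-1])
E
```

```text
{'tcp_pos': array([527.186, 181.512, 405.314]), 'orientation': array([3.141e+00, 2.000e-03, 2.100e-01]), 'force': array([ 0.048,  0.286, -3.495]), 'ft_torque': array([ 0.016, -0.063,  0.014]), 'opening': np.float64(49.211), 'gripper_force': np.float64(50.018)}
```

View pics/c7.png

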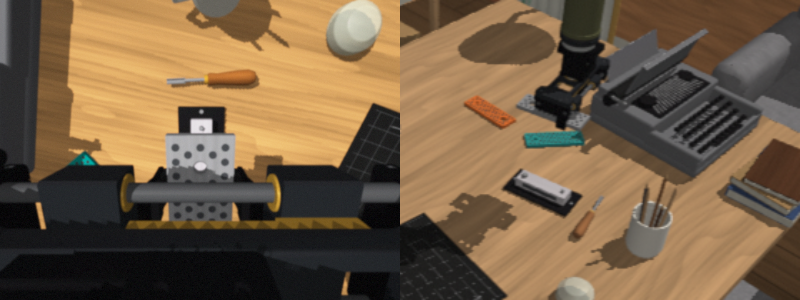

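The plate is held level, coarse face up, and the holder is free below with nothing disturbed. I carry it over the mat and turn the hand to yaw 84°.

Emit:
carry_out --increments '[{"hand":45,"dp":[-5,-30,0],"roll":5},{"hand":45,"dp":[-10,-75,0],"roll":13},{"hand":45,"dp":[-15,-120,0],"roll":21},{"hand":45,"dp":[-18,-165,0],"roll":29},{"hand":45,"dp":[-22,-210,0],"roll":37},{"hand":45,"dp":[-25,-255,0],"roll":45},{"hand":45,"dp":[-28,-300,0],"roll":53},{"hand":45,"dp":[-32,-327,0],"roll":61}]'

```text
time: 6.4
tcp_pos: [494.8, -146.0, 404.3]
orientation: [-3.138, -0.0, 1.219]
force: [0.5, -0.2, -3.7]
opening: 49.3
gripper_force: 50.0
```

Emit:
carry_out --increments '[{"hand":45,"dp":[0,0,0],"roll":6},{"hand":45,"dp":[0,0,0],"roll":10},{"hand":45,"dp":[0,0,0],"roll":11},{"hand":45,"dp":[0,0,0],"roll":11}]'

```text
time: 6.8
tcp_pos: [495.5, -143.5, 405.1]
orientation: [-3.139, -0.001, 1.406]
force: [-1.0, -0.2, -3.0]
opening: 49.6
gripper_force: 50.0
```

Emit:
carry_out --increments '[{"hand":45,"dp":[0,0,0],"roll":0},{"hand":45,"dp":[0,0,0],"roll":0},{"hand":45,"dp":[0,0,0],"roll":0},{"hand":45,"dp":[0,0,0],"roll":0}]' --squeeze 15

```text
time: 7.2
tcp_pos: [495.9, -143.6, 406.8]
orientation: [3.141, 0.0, 1.407]
force: [0.3, -0.1, -3.8]
opening: 49.9
gripper_force: 15.0
```

```bash
python3 - <<'E'
from h import *
s=state();print({k:np.round(s[k],3) for k in('tcp_pos','orientation','force','ft_torque','opening','gripper_force')})
b=snap('scene','s8')
h=lambda u0,v0,u1,v1:cv2.resize(b['color'][v0:v1,u0:u1],(560,420))
cv2.imwrite('pics/c8.png',h(130,60,410,270)[:,:,::-1])
E
```

```text
{'tcp_pos': array([ 495.941, -143.584,  406.847]), 'orientation': array([3.141, 0.   , 1.407]), 'force': array([ 0.318, -0.091, -3.773]), 'ft_torque': array([ 0.103, -0.13 , -0.007]), 'opening': np.float64(49.869), 'gripper_force': np.float64(15.006)}
```

View pics/c8.png

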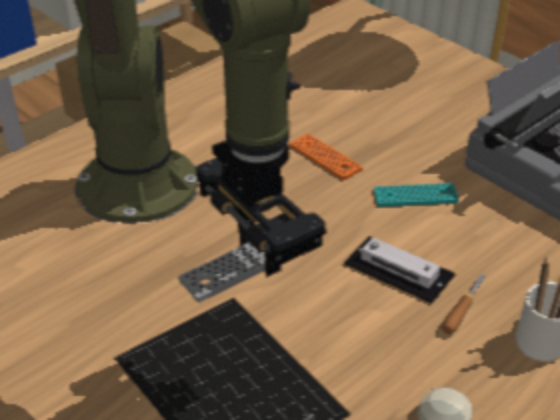

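The plate is still level over the mat's +y edge at 15 N, its free end pointing to -y. I lower it so it can pivot onto the mat safely, then ease the grip in steps.

Emit:
carry_out --increments '[{"hand":45,"dp":[0,0,-40],"roll":0},{"hand":45,"dp":[0,0,-85],"roll":0},{"hand":45,"dp":[0,0,-130],"roll":0},{"hand":45,"dp":[0,0,-160],"roll":0},{"hand":45,"dp":[0,0,-180],"roll":0},{"hand":45,"dp":[0,0,-190],"roll":0},{"hand":45,"dp":[0,0,-190],"roll":0}]'

```text
time: 7.95
tcp_pos: [495.6, -143.7, 215.9]
orientation: [-3.14, -0.0, 1.407]
force: [-1.0, 0.7, -2.9]
opening: 49.7
gripper_force: 15.0
```

Emit:
carry_out --increments '[{"hand":45,"dp":[0,0,0],"roll":0},{"hand":45,"dp":[0,0,0],"roll":0},{"hand":45,"dp":[0,0,0],"roll":0},{"hand":45,"dp":[0,0,0],"roll":0}]' --squeeze 10

```text
time: 8.35
tcp_pos: [496.4, -143.9, 217.8]
orientation: [3.139, 0.001, 1.407]
force: [0.7, -0.3, -2.4]
opening: 49.9
gripper_force: 10.0
```

Emit:
carry_out --increments '[{"hand":45,"dp":[0,0,0],"roll":0},{"hand":45,"dp":[0,0,0],"roll":0},{"hand":45,"dp":[0,0,0],"roll":0},{"hand":45,"dp":[0,0,0],"roll":0}]' --squeeze 7

```text
time: 8.75
tcp_pos: [496.2, -143.7, 217.0]
orientation: [3.141, 0.0, 1.407]
force: [1.9, 0.5, -1.7]
opening: 49.9
gripper_force: 7.0
```

```bash
cat >> h.py <<'E'
def look(f,box=(130,60,410,270)):
    s=state();print({k:np.round(s[k],3).tolist() for k in('time','tcp_pos','orientation','force','ft_torque','opening','gripper_force')})
    b=snap('scene',f);u0,v0,u1,v1=box
    cv2.imwrite(f'pics/c{f}.png',cv2.resize(b['color'][v0:v1,u0:u1],(560,420))[:,:,::-1]); return b
E
python3 - <<'E'
from h import *
b=look('s9'); t=snap('top','t9')
# heights of plate points along the line from hand outward (-y), from top and scene depth
s=b
H,W=s['depth'].shape; f=H/2/np.tan(np.radians(s['vertical_fov'])/2)
for n,s in(('scene',b),('top',t)):
    H,W=s['depth'].shape; f=H/2/np.tan(np.radians(s['vertical_fov'])/2)
    v,u=np.mgrid[:H,:W]; D=s['depth']
    C=np.linalg.inv(s['camera_from_world']); P=np.stack([(u-s['cx'])/f*D,-(v-s['cy'])/f*D,-D],-1)@C[:3,:3].T+C[:3,3]
    for y in range(-140,-290,-15):
        m=(abs(P[...,1]-y)<5)&(abs(P[...,0]-485)<15)&(D>0)&(P[...,2]<150)
        if m.any(): print(n,y,np.percentile(P[...,2][m],[10,50,90]).round())
E
```

```text
{'time': 8.75, 'tcp_pos': [496.183, -143.7, 217.035], 'orientation': [3.141, 0.0, 1.407], 'force': [1.857, 0.547, -1.733], 'ft_torque': [-0.069, -0.384, 0.101], 'opening': 49.925, 'gripper_force': 7.002}
scene -140 [50. 75. 82.]
scene -155 [42. 45. 47.]
scene -170 [ 37. 121. 144.]
scene -185 [31. 34. 37.]
scene -200 [26. 29. 33.]
scene -215 [ 2. 21. 25.]
scene -230 [13. 17. 21.]
scene -245 [ 2. 12. 17.]
scene -260 [1. 3. 6.]
scene -275 [0. 4. 6.]
top -260 [3. 3. 4.]
top -275 [-2.  2.  6.]
```

The scene depth shows the plate pivoted about 20°, with its free end resting on the mat at y ≈ -250. I drag it towards +y for room, then swing the hand up around the free end.

Emit:
carry_out --increments '[{"hand":45,"dp":[2,15,0],"roll":0},{"hand":45,"dp":[7,40,0],"roll":0},{"hand":45,"dp":[11,65,0],"roll":0},{"hand":45,"dp":[14,85,0],"roll":0},{"hand":45,"dp":[14,85,0],"roll":0}]'

```text
time: 9.35
tcp_pos: [509.9, -55.4, 216.7]
orientation: [-3.141, -0.002, 1.411]
force: [-0.3, 1.1, -2.2]
opening: 49.7
gripper_force: 7.0
```

Emit:
carry_out --increments '[{"hand":45,"dp":[-1,-7,12],"roll":0},{"hand":45,"dp":[-2,-14,24],"roll":0},{"hand":45,"dp":[-4,-24,35],"roll":0},{"hand":45,"dp":[-6,-34,44],"roll":0},{"hand":45,"dp":[-8,-50,55],"roll":0},{"hand":45,"dp":[-11,-67,62],"roll":0},{"hand":45,"dp":[-11,-67,62],"roll":0}]'

```text
time: 10.05
tcp_pos: [498.4, -130.3, 280.4]
orientation: [3.139, 0.003, 1.4]
force: [-0.2, -0.2, -3.4]
opening: 49.9
gripper_force: 7.0
```

```bash
cat >> h.py <<'E'
def cloud(s):
    H,W=s['depth'].shape; f=H/2/np.tan(np.radians(s['vertical_fov'])/2)
    v,u=np.mgrid[:H,:W]; D=s['depth']; C=np.linalg.inv(s['camera_from_world'])
    P=np.stack([(u-s['cx'])/f*D,-(v-s['cy'])/f*D,-D],-1)@C[:3,:3].T+C[:3,3]; P[D<=0]=np.nan; return P
def prof(s,x0,y0,y1,st=15,w=18):
    P=cloud(s)
    for y in range(y0,y1,-st):
        m=(abs(P[...,1]-y)<4)&(abs(P[...,0]-x0)<w)&(P[...,2]<260)
        if m.any(): print(y,np.percentile(P[...,2][m],[10,50,90]).round(),m.sum())
E
python3 - <<'E'
from h import *
b=look('s10'); x=state()['tcp_pos']; prof(b,x[0],int(x[1])+60,int(x[1])-130,12)
E
```

```text
{'time': 10.05, 'tcp_pos': [498.406, -130.29, 280.352], 'orientation': [3.139, 0.003, 1.4], 'force': [-0.169, -0.234, -3.365], 'ft_torque': [-0.005, -0.095, -0.019], 'opening': 49.864, 'gripper_force': 6.999}
-68 [-3. -1.  3.] 20
-80 [-2. -0.  1.] 23
-92 [1. 2. 5.] 16
-104 [2. 3. 5.] 21
-116 [  1.   6. 233.] 34
-128 [  1. 204. 235.] 44
-140 [  6.  97. 239.] 98
-152 [ 63. 210. 242.] 163
-164 [ 24.  47. 188.] 77
-176 [ 5. 19. 28.] 49
-188 [1. 3. 6.] 27
-200 [1. 3. 6.] 26
-212 [1. 3. 6.] 29
-224 [1. 3. 7.] 26
-236 [1. 3. 6.] 28
-248 [-1.  3.  5.] 29
```

View pics/cs10.png

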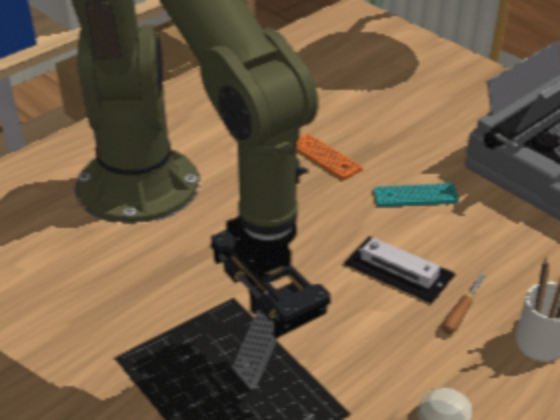

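The plate stands about 65° steep with its lower end on the mat at y ≈ -178. I continue past vertical.

Emit:
carry_out --increments '[{"hand":45,"dp":[-3,-19,1],"roll":0},{"hand":45,"dp":[-6,-37,2],"roll":0},{"hand":45,"dp":[-9,-55,3],"roll":0},{"hand":45,"dp":[-12,-74,2],"roll":0},{"hand":45,"dp":[-15,-88,0],"roll":0},{"hand":45,"dp":[-17,-101,-5],"roll":0},{"hand":45,"dp":[-17,-101,-5],"roll":0},{"hand":45,"dp":[-17,-101,-5],"roll":0}]'

```text
time: 10.9
tcp_pos: [482.3, -227.7, 274.7]
orientation: [3.14, 0.001, 1.406]
force: [-0.1, -2.9, 5.2]
opening: 49.6
gripper_force: 7.0
```

```bash
python3 - <<'E'
from h import *
b=look('s11'); x=state()['tcp_pos']; prof(b,x[0]+5,int(x[1])+110,int(x[1])-40,12); print(); prof(snap('top','t11'),x[0]+5,int(x[1])+110,int(x[1])-40,12)
E
```

```text
{'time': 10.9, 'tcp_pos': [482.306, -227.686, 274.657], 'orientation': [3.14, 0.001, 1.406], 'force': [-0.087, -2.868, 5.23], 'ft_torque': [-0.54, 0.048, 0.045], 'opening': 49.594, 'gripper_force': 7.003}
-117 [1. 3. 5.] 21
-129 [1. 3. 6.] 19
-141 [1. 2. 5.] 21
-153 [1. 4. 6.] 21
-165 [-0.  3.  6.] 13
-177 [1. 3. 5.] 10
-189 [ 1.  3. 17.] 25
-201 [1. 3. 7.] 24
-213 [  1. 207. 232.] 63
-225 [  1. 197. 231.] 56
-237 [  2. 202. 236.] 67
-249 [  4. 213. 238.] 116
-261 [  2. 177. 256.] 60

-117 [-1.  2.  5.] 27
-129 [-0.  3.  6.] 30
-141 [-1.  2.  6.] 35
-153 [-1.  2.  7.] 35
-165 [-1.  2.  7.] 36
-177 [ 8. 19. 31.] 43
-189 [ 46.  56. 254.] 54
-201 [ 79.  91. 180.] 72
```

View pics/cs11.png

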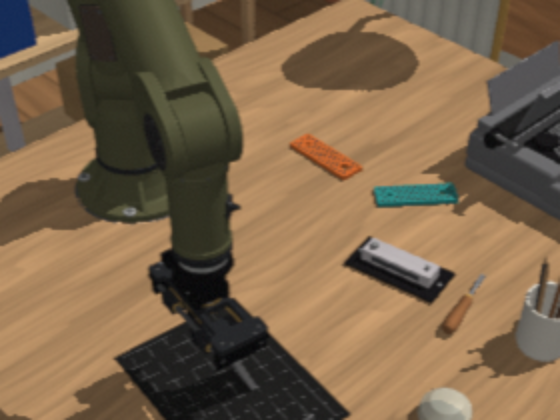

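The top depth shows the plate about 18° past vertical with the fine face coming up, pressing lightly on the mat. I lay it down.

Emit:
carry_out --increments '[{"hand":45,"dp":[-3,-17,-9],"roll":0},{"hand":45,"dp":[-5,-32,-20],"roll":0},{"hand":45,"dp":[-7,-44,-34],"roll":0},{"hand":45,"dp":[-9,-51,-45],"roll":0},{"hand":45,"dp":[-9,-56,-55],"roll":0},{"hand":45,"dp":[-10,-60,-66],"roll":0},{"hand":45,"dp":[-10,-63,-77],"roll":0},{"hand":45,"dp":[-10,-63,-77],"roll":0}]'

```text
time: 11.8
tcp_pos: [471.3, -288.9, 194.6]
orientation: [-3.139, -0.002, 1.407]
force: [0.3, -1.4, -2.4]
opening: 50.1
gripper_force: 7.0
```

```bash
python3 - <<'E'
from h import *
b=look('s12'); x=state()['tcp_pos']; prof(snap('top','t12'),x[0]+10,int(x[1])+140,int(x[1])-50,12)
E
```

```text
{'time': 11.8, 'tcp_pos': [471.303, -288.887, 194.592], 'orientation': [-3.139, -0.002, 1.407], 'force': [0.323, -1.364, -2.361], 'ft_torque': [-0.185, 0.022, -0.033], 'opening': 50.064, 'gripper_force': 7.0}
-148 [-2.  2.  6.] 36
-160 [ 2. 13. 17.] 36
-172 [11. 16. 18.] 38
-184 [ 0. 20. 25.] 32
-196 [21. 26. 30.] 33
-208 [28. 31. 33.] 36
-220 [31. 35. 39.] 40
-232 [37. 41. 44.] 38
-244 [40. 44. 48.] 37
-256 [ 48. 189. 246.] 124
-268 [ 52.  97. 175.] 23
-280 [2. 2. 2.] 1
```

```bash
python3 - <<'E'
from h import *
from scipy.spatial.transform import Rotation as R
s=snap('wrist','w12'); st=state(); P=cloud(s)-st['tcp_pos']; T=P@R.from_euler('xyz',st['orientation']).as_matrix()
print(st['tcp_pos'],st['force'])
for x in range(-40,145,8):
    m=(abs(T[...,0]-x)<4)&(abs(T[...,1])<18)
    if m.any(): print(x,(182-np.percentile(T[...,2][m],[10,50,90])).round(),m.sum())
m=(abs(T[...,0])<140)&(T[...,2]>40)
# lateral limits of plate at x=60..100, mat-level excluded
for x in(60,90,120):
    k=(abs(T[...,0]-x)<4)&(182-T[...,2]-0>-5)&(abs(T[...,1])<60)&(P[...,2]+st['tcp_pos'][2]>10); print(x,np.percentile(T[...,1][k],[2,98]).round(1))
E
```

```text
[ 471.94614508 -288.41058649  196.30942169] [-0.49196766  0.10465674 -2.86245069]
-8 [ 52.  51. -12.] 431
0 [52. 50. 48.] 1865
8 [50. 49. 48.] 120
16 [44. 43. 42.] 811
24 [119. 110.  42.] 16016
32 [87. 84. 36.] 4174
40 [35. 34. 32.] 1587
48 [32. 31. 29.] 1537
56 [29. 27. 26.] 1465
64 [26. 24. 23.] 1482
72 [22. 21. 19.] 1419
80 [19. 18. 16.] 1347
88 [16. 14. 13.] 1361
96 [12. 11. 10.] 1306
104 [9. 8. 5.] 981
112 [  6.   3. -12.] 1526
120 [ 3.  1. -0.] 1219
128 [-0. -1. -2.] 641
60 [-23.7  24. ]
90 [-23.7  24.1]
120 [-23.9  24. ]
```

The plate has slid up the fingers: it sits about 45 mm above the tips, tilted 23°. I lower the hand close to the mat and ease the grip to its minimum, so any drop stays small (energy bound below 0.7 m/s).

Emit:
carry_out --increments '[{"hand":45,"dp":[0,0,-3],"roll":0},{"hand":45,"dp":[0,0,-6],"roll":0},{"hand":45,"dp":[0,0,-9],"roll":0},{"hand":45,"dp":[0,0,-9],"roll":0},{"hand":45,"dp":[0,0,-9],"roll":0}]' --squeeze 7

```text
time: 12.45
tcp_pos: [472.1, -289.9, 187.9]
orientation: [3.141, 0.0, 1.406]
force: [-0.4, -1.9, -1.6]
opening: 50.0
gripper_force: 7.0
```

Emit:
carry_out --increments '[{"hand":45,"dp":[0,0,0],"roll":0},{"hand":45,"dp":[0,0,0],"roll":0},{"hand":45,"dp":[0,0,0],"roll":0},{"hand":45,"dp":[0,0,0],"roll":0},{"hand":45,"dp":[0,0,0],"roll":0}]' --squeeze 3

```text
time: 12.95
tcp_pos: [472.0, -289.7, 187.9]
orientation: [3.141, 0.0, 1.407]
force: [0.4, -0.8, -1.5]
opening: 50.1
gripper_force: 3.0
```

```bash
cat >> h.py <<'E'
from scipy.spatial.transform import Rotation as R
def tool(f):
    s=snap('wrist',f); st=state(); P=cloud(s)-st['tcp_pos']; T=P@R.from_euler('xyz',st['orientation']).as_matrix()
    print(st['tcp_pos'].round(1),st['orientation'].round(3),st['force'].round(1),st['opening'],st['gripper_force'])
    print('tip z',st['tcp_pos'][2]-182)
    for x in range(-40,160,10):
        m=(abs(T[...,0]-x)<4)&(abs(T[...,1])<18)
        if m.any(): print(x,(182-np.percentile(T[...,2][m],[10,50,90])).round(1),m.sum())
E
python3 -c "
from h import *
tool('w13')"
```

```text
[ 472.  -289.7  187.8] [3.141 0.    1.406] [ 0.9 -0.5 -1.2] 49.62720972793275 2.994870354887098
tip z 5.837002376683955
-10 [51.2 51.1 51.1] 2
0 [51.5 50.1 48.2] 1897
10 [39.2 39.2 39.2] 1
20 [115.1  98.7  43.1] 5266
30 [87.6 85.5 39.7] 4971
40 [38.3 36.9 35.6] 1617
50 [34.9 33.5 32.2] 1595
60 [31.6 30.3 28.8] 1556
70 [28.2 26.9 25.6] 1554
80 [24.9 23.5 22.2] 1475
90 [21.6 20.3 18.9] 1469
100 [18.2 16.9 15.6] 1414
110 [14.7 12.8 -3. ] 1322
120 [11.4 10.1  8.6] 1515
```

Emit:
carry_out --increments '[{"hand":45,"dp":[0,0,-2],"roll":0},{"hand":45,"dp":[0,0,-2],"roll":0},{"hand":52,"dp":[0,0,-2],"roll":0},{"hand":54,"dp":[0,0,-2],"roll":0},{"hand":60,"dp":[0,0,-2],"roll":0},{"hand":70,"dp":[0,0,-2],"roll":0},{"hand":87,"dp":[0,0,-2],"roll":0},{"hand":87,"dp":[0,0,-2],"roll":0}]'

```text
time: 13.8
tcp_pos: [471.9, -289.7, 185.8]
orientation: [3.141, -0.0, 1.407]
force: [0.2, 0.3, -0.4]
opening: 76.4
gripper_force: 0.0
```

```bash
python3 -c "
from h import *
tool('w14')"
```

```text
[ 471.9 -289.7  185.8] [ 3.142 -0.     1.407] [-0.4  0.4 -0.3] 80.12886275932468 0.0
tip z 3.772267071910875
-40 [-3.3 -3.9 -4.6] 495
-30 [-3.2 -3.9 -4.6] 666
-20 [8.9 8.1 7.5] 63
0 [8.8 7.9 1.4] 531
10 [8.9 8.1 7.1] 815
20 [116.7 100.3   8.1] 4422
30 [87.7 86.1  8.1] 4317
40 [8.9 8.2 7.3] 1035
50 [9.  8.1 7.3] 1071
60 [9.  8.2 7.3] 1125
70 [9.  8.1 7.3] 1215
80 [9.1 8.2 7.3] 1246
90 [9.  8.2 7.3] 1313
100 [9.1 8.1 6.4] 1260
110 [ 8.9  7.5 -1.2] 1557
120 [9.1 8.2 7.2] 1553
```

The plate now lies flat on the mat, fine face up. I rise to view it.

Emit:
carry_out --increments '[{"hand":87,"dp":[0,0,40],"roll":0},{"hand":87,"dp":[2,10,85],"roll":0},{"hand":87,"dp":[4,25,130],"roll":0},{"hand":87,"dp":[4,25,170],"roll":0},{"hand":87,"dp":[4,25,192],"roll":0},{"hand":87,"dp":[4,25,192],"roll":0},{"hand":87,"dp":[4,25,192],"roll":0},{"hand":87,"dp":[4,25,192],"roll":0}]'

```text
time: 14.65
tcp_pos: [475.4, -264.7, 376.2]
orientation: [-3.139, -0.001, 1.406]
force: [-0.3, -0.1, 0.0]
opening: 86.7
gripper_force: 0.0
```

```bash
python3 - <<'E'
from h import *
for i in range(3): s=snap('wrist','w15')
st=state();print(st['tcp_pos'].round(1),st['orientation'].round(4))
p,b=plate(s,12,(120,60,440,240));print(p,b)
x,y,w,h=b; g=cv2.cvtColor(s['color'],cv2.COLOR_RGB2GRAY)[y:y+h,x:x+w]
g=cv2.resize(g,None,fx=4,fy=4,interpolation=cv2.INTER_CUBIC)
print(g.min(),np.median(g),g.max())
c=cv2.HoughCircles(cv2.GaussianBlur(g,(5,5),0),cv2.HOUGH_GRADIENT,1,80,param1=60,param2=15,minRadius=10,maxRadius=40)
print(c)
if c is not None:
    for u,v,r in c[0]: print(px2w(s,x+(u+.5)/4-.5,y+(v+.5)/4-.5,12).round(1),r)
print(plate(snap('top','t15'),12,(290,170,370,265)))
E
```

```text
[ 475.5 -264.7  376.3] [-3.1393e+00 -1.2000e-03  1.4065e+00]
[ 480.03 -233.13  152.69   57.51   81.75] (253, 93, 53, 134)
19 225.0 236
[[[114.5 103.5  25.7]
  [116.5 450.5  11.8]]]
[ 489.4 -184.4   12. ] 25.7
[ 473.8 -282.7   12. ] 11.8
(array([ 487.63, -225.22,  133.92,   75.95,   88.74]), (315, 202, 47, 27))
```

```bash
python3 - <<'E'
from h import *
import re
src=open('h.py').read().replace("hsv[...,2]>95)","hsv[...,2]>VT)").replace("def plate(s,z,box=None)","def plate(s,z,box=None,VT=95)").replace("    m=cv2.morphologyEx(m,cv2.MORPH_CLOSE","    if VT>95: m=cv2.morphologyEx(m,cv2.MORPH_OPEN,np.ones((5,5)))\n    m=cv2.morphologyEx(m,cv2.MORPH_CLOSE")
open('h.py','w').write(src)
E
python3 - <<'E'
from h import *
s=load('w15')
for VT in(130,150,170): print(plate(s,12,(200,60,380,240),VT))
for z in (10,12,14): print(plate(s,z,(200,60,380,240),150)[0])
E
```

```text
(array([ 481.4 , -233.7 ,  151.17,   51.34,   80.34]), (259, 94, 46, 133))
(array([ 481.26, -234.19,  150.25,   50.55,   80.67]), (259, 95, 46, 132))
(array([ 481.39, -234.21,  150.25,   49.73,   80.68]), (259, 95, 46, 132))
[ 481.23 -234.39  151.13   50.85   80.67]
[ 481.26 -234.19  150.25   50.55   80.67]
[ 481.29 -233.99  149.38   50.26   80.67]
```

Emit:
carry_out --increments '[{"hand":87,"dp":[6,30.5,-20],"roll":0},{"hand":87,"dp":[6,30.5,-70],"roll":0},{"hand":87,"dp":[6,30.5,-115],"roll":0},{"hand":87,"dp":[6,30.5,-155],"roll":0},{"hand":87,"dp":[6,30.5,-178],"roll":0},{"hand":87,"dp":[6,30.5,-188],"roll":0},{"hand":87,"dp":[6,30.5,-191],"roll":0},{"hand":87,"dp":[6,30.5,-191],"roll":0}]'

```text
time: 15.65
tcp_pos: [482.4, -234.4, 187.4]
orientation: [3.14, 0.0, 1.407]
force: [0.3, 0.1, 0.2]
opening: 87.2
gripper_force: 0.0
```

Emit:
carry_out --increments '[{"hand":45,"dp":[0,0,0],"roll":0},{"hand":45,"dp":[0,0,0],"roll":0},{"hand":45,"dp":[0,0,0],"roll":0},{"hand":45,"dp":[0,0,0],"roll":0},{"hand":45,"dp":[0,0,0],"roll":0},{"hand":45,"dp":[0,0,0],"roll":0},{"hand":45,"dp":[0,0,0],"roll":0},{"hand":45,"dp":[0,0,0],"roll":0}]' --squeeze 55

```text
time: 16.45
tcp_pos: [481.7, -234.2, 186.9]
orientation: [-3.141, 0.0, 1.407]
force: [-2.2, 0.1, 3.9]
opening: 49.1
gripper_force: 55.0
```

Emit:
carry_out --increments '[{"hand":45,"dp":[0,0,3],"roll":0},{"hand":45,"dp":[0,0,8],"roll":0},{"hand":45,"dp":[0,0,14],"roll":0},{"hand":45,"dp":[0,0,14],"roll":0},{"hand":45,"dp":[0,0,14],"roll":0}]'

```text
time: 16.95
tcp_pos: [482.0, -234.3, 201.0]
orientation: [3.141, 0.0, 1.407]
force: [-0.3, -0.0, -3.8]
opening: 49.6
gripper_force: 55.0
```

```bash
python3 -c "
from h import *
tool('w16')"
```

```text
[ 481.9 -234.2  200.8] [3.141 0.    1.407] [ 0.  -0.2 -3.1] 48.84300329803011 54.99753534793854
tip z 18.799076707594395
-30 [7.9 7.2 6.5] 738
-20 [8.  7.2 6.5] 558
0 [7.9 7.2 6.4] 505
10 [7.9 7.2 6.4] 884
20 [117.3 102.5   7.3] 5167
30 [87.9 86.3  7.1] 4278
40 [8.  7.1 2.6] 1120
50 [  7.8   6.6 -16.3] 994
60 [8.1 7.2 6.3] 1062
70 [8.1 7.2 6.4] 1206
80 [-15.  -15.8 -16.7] 819
90 [-14.9 -15.8 -16.7] 959
100 [-15.  -15.8 -16.7] 1006
110 [-14.9 -15.8 -16.7] 1054
120 [-14.8 -15.8 -16.7] 1110
130 [-14.9 -15.9 -16.8] 1111
```

The plate is clamped level in the middle. I lift it, carry it and rotate it to yaw ≈192°, pausing beyond the holder to re-measure the bed with the wrist camera from the opposite heading, which reveals any camera bias.

Emit:
carry_out --increments '[{"hand":45,"dp":[0,0,35],"roll":0},{"hand":45,"dp":[0,0,80],"roll":0},{"hand":45,"dp":[0,0,125],"roll":5},{"hand":45,"dp":[5,15,165],"roll":13},{"hand":45,"dp":[10,40,200],"roll":21},{"hand":45,"dp":[20,75,225],"roll":29},{"hand":45,"dp":[35,115,239],"roll":37},{"hand":45,"dp":[50,155,239],"roll":45}]'

```text
time: 17.8
tcp_pos: [532.6, -77.8, 442.5]
orientation: [3.139, 0.004, 2.196]
force: [1.2, 0.3, -3.1]
opening: 49.3
gripper_force: 55.0
```

Emit:
carry_out --increments '[{"hand":45,"dp":[12,40,0],"roll":8},{"hand":45,"dp":[25,80,0],"roll":16},{"hand":45,"dp":[37,120,0],"roll":24},{"hand":45,"dp":[49,160,0],"roll":32},{"hand":45,"dp":[61,200,0],"roll":40},{"hand":45,"dp":[73,240,0],"roll":48},{"hand":45,"dp":[82,265,0],"roll":56},{"hand":45,"dp":[88,278,0],"roll":63}]'

```text
time: 18.6
tcp_pos: [619.5, 202.2, 439.1]
orientation: [3.139, -0.001, -2.982]
force: [0.0, -0.2, -2.9]
opening: 49.1
gripper_force: 55.0
```

Emit:
carry_out --increments '[{"hand":45,"dp":[0,0,0],"roll":3},{"hand":45,"dp":[0,0,0],"roll":3},{"hand":45,"dp":[0,0,0],"roll":3},{"hand":45,"dp":[0,0,0],"roll":3},{"hand":45,"dp":[0,0,0],"roll":3}]'

```text
time: 19.1
tcp_pos: [619.9, 198.2, 439.9]
orientation: [-3.141, 0.0, -2.941]
force: [-0.5, 0.8, -2.9]
opening: 49.1
gripper_force: 55.0
```

```bash
python3 - <<'E'
from h import *
for i in range(3): s=snap('wrist','w17')
st=state();print(st['tcp_pos'].round(2),np.degrees(st['orientation']).round(2),st['force'].round(1),st['time'])
P=cloud(s)
z=P[...,2]
m=((z>25)&(z<42)&(abs(P[...,0]-494)<90)&(abs(P[...,1]-173)<60)).astype(np.uint8)
print(m.sum()); v,u=np.where(m); print(u.min(),u.max(),v.min(),v.max())
c=max(cv2.findContours(m,0,cv2.CHAIN_APPROX_NONE)[0],key=cv2.contourArea)
W=np.array([px2w(s,a,b,30)[:2] for a,b in c[:,0]],np.float32);print(cv2.minAreaRect(W))
x,y,w,h=cv2.boundingRect(c);print(x,y,w,h, plate(s,30,(x-8,y-8,x+w+8,y+h+8)),plate(s,30,(x-8,y-8,x+w+8,y+h+8),150))
T=(P-st['tcp_pos'])@R.from_euler('xyz',st['orientation']).as_matrix()
k=(T[...,2]>168)&(T[...,2]<182)&(abs(T[...,1])<40)&(T[...,0]>20)
print('held',np.percentile(T[k],[1,99],axis=0).round(1), (182-np.median(T[k],0)[2]))
E
```

```text
[619.9  198.46 439.93] [-1.7999e+02  1.0000e-02 -1.6845e+02] [-0.3  0.4 -2.7] 19.25
2724
266 296 21 112
((480.16741943359375, 169.64007568359375), (101.99198913574219, 36.33646774291992), 12.225665092468262)
266 21 31 92 (array([480.84, 169.77, 119.48,  58.15,  11.52]), (258, 13, 47, 108)) (array([484.89, 170.59, 111.21,  58.15,  11.52]), (258, 21, 47, 100))
held [[ 20.6 -25.9 173.5]
 [ 76.6  23.2 176.6]] 6.989357160211057
```

Emit:
carry_out --increments '[{"hand":45,"dp":[-45,-9,-10],"roll":0.3},{"hand":45,"dp":[-85,-17,-40],"roll":0.3},{"hand":45,"dp":[-115,-23,-80],"roll":0.3},{"hand":45,"dp":[-127.3,-25.5,-125],"roll":0.3},{"hand":45,"dp":[-127.3,-25.5,-165],"roll":0.3},{"hand":45,"dp":[-127.3,-25.5,-190],"roll":0.3},{"hand":45,"dp":[-127.3,-25.5,-200],"roll":0.3},{"hand":45,"dp":[-127.3,-25.5,-204],"roll":0.3}]'

```text
time: 20.05
tcp_pos: [492.5, 173.3, 235.4]
orientation: [3.141, -0.001, -2.934]
force: [-0.0, -0.5, -2.2]
opening: 49.1
gripper_force: 55.0
```

```bash
python3 - <<'E'
from h import *
for i in range(5): s=snap('wrist','w18')
st=state();print(st['tcp_pos'].round(2),np.degrees(st['orientation']).round(2),st['force'].round(1),st['time'])
P=cloud(s);T=(P-st['tcp_pos'])@R.from_euler('xyz',st['orientation']).as_matrix()
def rect(m):
    m=cv2.morphologyEx(m.astype(np.uint8),cv2.MORPH_OPEN,np.ones((3,3)))
    v,u=np.where(m); return u.min(),u.max(),v.min(),v.max()
held=(T[...,2]>170)&(T[...,2]<180)&(abs(T[...,1])<40)&(T[...,0]>30)
V=s['color'].max(-1)
foot=(abs(P[...,2]-8)<6)&(V<70)&(abs(T[...,1])<70)&(T[...,0]>60)
for n,m in(('held',held),('foot',foot)):
    print(n,rect(m))
    for v in range(*rect(m)[2:],12):
        u=np.where(m[v])[0]
        if len(u)>20: a,b=u.min(),u.max(); print(v,a,b,T[v,a].round(1),T[v,b].round(1),'mid',((T[v,a]+T[v,b])/2)[:2].round(2))
E
```

```text
[493.38 173.72 237.25] [ 1.7999e+02  1.5000e-01 -1.6811e+02] [-0.1  0.1 -3.3] 20.3
held (np.int64(231), np.int64(330), np.int64(113), np.int64(204))
113 231 330 [ 76.6 -25.8 174.7] [ 76.6  23.6 174.9] mid [76.64 -1.08]
125 231 329 [ 70.9 -26.1 175. ] [ 70.9  23.3 174.3] mid [70.87 -1.41]
137 232 329 [ 65.  -25.9 175.4] [ 65.   23.7 175.4] mid [64.98 -1.1 ]
149 232 328 [ 59.  -26.1 175.2] [ 59.   23.4 175.2] mid [58.98 -1.36]
161 233 328 [ 52.9 -25.7 174.4] [ 52.9  23.6 174.8] mid [52.9  -1.07]
173 233 327 [ 46.6 -26.1 175.5] [ 46.7  23.2 174.2] mid [46.64 -1.47]
185 234 327 [ 40.4 -25.6 174.3] [ 40.3  23.5 174.4] mid [40.35 -1.09]
197 234 326 [ 33.7 -26.  175.1] [ 33.7  23.3 174.9] mid [33.73 -1.38]
foot (np.int64(219), np.int64(339), np.int64(104), np.int64(143))
104 221 334 [ 85.6 -40.7 228.6] [ 85.6  34.8 229.2] mid [85.63 -2.96]
```

```bash
python3 - <<'E'
from h import *
s=load('w18');st=state();V=s['color'].max(-1).astype(int)
Rm=R.from_euler('xyz',st['orientation']).as_matrix()
for v in(98,100,102,104,106,108,110,125,145,165,185): print(v,V[v,190:235:3],V[v,325:370:3])
for u in(235,260,280,300,325): print('col',u,V[90:120:2,u])
E
```

```text
98 [250 234 166 160 160 158 161 165 163 166 164 165 164 162 165] [248 247 246 247 246 246 246 246 246 246 246 247 247 248 248]
100 [250 232 171 166 164 162 162 162 160 163 163 162 164 166 167] [246 238 231 245 246 245 246 244 246 245 245 245 245 246 245]
102 [250 248 211 167 168 163 166 163 161 161 150 149 145 147 149] [206 187 155 203 234 242 246 245 244 245 245 244 245 244 244]
104 [248 241 200 165 167 167 165 166 166 158  77  59  64  61  61] [ 67  69  62  69 103 186 246 246 246 245 244 243 244 243 242]
106 [232 193 166 161 164 165 166 167 167 135  26  27  24  27  26] [ 38  40  38  37  41  96 243 246 245 246 244 245 244 244 243]
108 [163 161 157 159 156 159 159 163 164 134  26  27  29  22  26] [ 42  46  41  40  45  83 243 247 246 245 245 245 244 244 243]
110 [151 153 149 149 149 155 157 159 161 129  25  25  25  22  27] [ 43  45  43  38  41  90 244 248 247 246 246 245 245 243 245]
125 [238 231 192 168 171 172 172 173 174 166  39  28  30  77 216] [124 122  54  44  43 137 247 248 248 249 247 248 247 247 247]
145 [228 251 246 171 170 171 174 167 169 166  80  19  29  31 110] [117 108  40  42  42 213 248 248 248 247 248 247 247 249 248]
165 [189 248 246 163 162 161 165 160 166 164 127  27  26  24  83] [118  83  40  40  74 249 253 252 252 252 252 252 252 252 251]
185 [157 156 158 158 156 157 161 159 161 159 151  34  28  25 102] [117  62  43  44 141 248 249 249 249 250 250 251 252 252 252]
col 235 [155 153 150 157 165 165 147  62  32  27  28 104 211 220 219]
col 260 [157 154 151 151 151 159 142  59  25  25  29 100 206 216 219]
col 280 [209 165 159 151 147 149 137  57  25  25  38 134 221 229 227]
col 300 [250 249 250 249 244 192 132  53  28  26  26 107 215 226 220]
col 325 [249 248 248 248 248 246 206  67  38  42  43 117 204 172 129]
```

```bash
python3 - <<'E'
from h import *
s=load('w18');st=state();Rm=R.from_euler('xyz',st['orientation']).as_matrix()
t=lambda u,v,z:((px2w(s,u,v,z)-st['tcp_pos'])@Rm).round(2)
V=s['color'].max(-1).astype(float)
def cross(a,thr):  # subpixel crossings
    i=np.where((a[:-1]-thr)*(a[1:]-thr)<0)[0]; return i+(a[i]-thr)/(a[i]-a[i+1])
zt=st['tcp_pos'][2]-175
for v in(107,108,110):
    L=195+cross(V[v,195:235],95)[-1]; r=325+cross(V[v,325:360],140)[0]
    a,b=t(L,v,8),t(r,v,8); print(v,L,r,a,b,'foot mid y',(a[1]+b[1])/2,'w',b[1]-a[1])
for u in(240,260,290,310):
    c=90+cross(V[90:118,u],100); print(u,c,'foot end x',t(u,c[0],8)[0],'plate end x',t(u,c[-1],zt)[0])
for v in(116,122,128): print(v,V[v,222:236].astype(int),V[v,320:345].astype(int))
E
```

```text
107 217.8125 340.73333333333335 [ 83.74 -43.04 229.02] [ 83.73  39.39 229.03] foot mid y -1.8249999999999993 w 82.43
108 217.86666666666667 340.76 [ 83.11 -43.04 229.02] [ 83.09  39.44 229.03] foot mid y -1.8000000000000007 w 82.47999999999999
110 217.7906976744186 340.6756756756757 [ 81.83 -43.16 229.02] [ 81.82  39.45 229.03] foot mid y -1.8549999999999969 w 82.61
240 [103.25490196 111.96774194] foot end x 86.12 plate end x 77.14
260 [103.18] foot end x 86.16 plate end x 81.28
290 [103.04545455] foot end x 86.25 plate end x 81.34
310 [111.81666667] foot end x 80.66 plate end x 77.2
116 [ 24  26  24  28  21  30  44  89 157 202 220 222 223 220] [204 176 152 149 154 172 188 201 206 187 142  82  50  46  43  39  42  43
  39  53 108 197 239 247 248]
122 [ 29  27  26  24  22  22  33  75 152 199 216 221 224 222] [123 124 126 119 125 125 126 125 119 108  75  53  43  45  40  40  42  45
  45  62 125 204 241 248 249]
128 [ 27  26  21  27  29  27  34  64 125 186 213 222 218 218] [124 124 125 121 123 124 123 124 119 102  71  47  47  44  39  42  42  43
  45  80 150 217 238 243 244]
```

The held plate and the holder foot are aligned to within about 0.5 mm in the wrist view. I trim slightly and descend to the pin tops.

Emit:
carry_out --increments '[{"hand":45,"dp":[0,-0.4,-6],"roll":0},{"hand":45,"dp":[0,-0.4,-11],"roll":0},{"hand":45,"dp":[0,-0.4,-14],"roll":0},{"hand":45,"dp":[0,-0.4,-16],"roll":0},{"hand":45,"dp":[0,-0.4,-17],"roll":0},{"hand":45,"dp":[0,-0.4,-18],"roll":0},{"hand":45,"dp":[0,-0.4,-19],"roll":0},{"hand":45,"dp":[0,-0.4,-19],"roll":0}]'

```text
time: 21.1
tcp_pos: [493.1, 173.1, 217.1]
orientation: [3.141, 0.002, -2.934]
force: [2.8, 1.5, -3.7]
opening: 49.0
gripper_force: 55.0
```

```bash
python3 -c "
from h import *
for i in range(2):
    snapshot('top'); s=state(); print({k:np.round(s[k],2).tolist() for k in('time','tcp_pos','orientation','force','ft_torque','opening','gripper_force')})"
```

```text
{'time': 21.15, 'tcp_pos': [493.1, 173.07, 217.03], 'orientation': [3.14, 0.0, -2.93], 'force': [3.94, 1.95, -3.07], 'ft_torque': [0.47, -0.82, 0.02], 'opening': 48.86, 'gripper_force': 55.0}
{'time': 21.2, 'tcp_pos': [493.08, 173.07, 217.04], 'orientation': [3.14, 0.0, -2.93], 'force': [4.02, 2.03, -2.89], 'ft_torque': [0.44, -0.95, -0.01], 'opening': 48.91, 'gripper_force': 55.0}
```

No vertical resistance at a bottom height of about 33 mm: both pins have entered, with only a 4 N side push along +x. I ease over and press home.

Emit:
carry_out --increments '[{"hand":45,"dp":[0.5,0.1,0],"roll":0},{"hand":45,"dp":[0.5,0.2,-1],"roll":0},{"hand":45,"dp":[0.5,0.2,-2],"roll":0},{"hand":45,"dp":[0.5,0.2,-3],"roll":0},{"hand":45,"dp":[0.5,0.2,-4],"roll":0},{"hand":45,"dp":[0.5,0.2,-4.5],"roll":0},{"hand":45,"dp":[0.5,0.2,-4.5],"roll":0}]'

```text
time: 21.9
tcp_pos: [493.4, 173.4, 213.8]
orientation: [-3.14, 0.0, -2.934]
force: [-1.2, -0.8, 12.0]
opening: 49.4
gripper_force: 55.0
```

```bash
python3 -c "
from h import *
tool('w19'); print(state()['ft_torque'])"
```

```text
[493.4 173.4 213.8] [-3.14   0.    -2.934] [-1.8 -0.9 11.6] 49.20883531766983 55.00464677810669
tip z 31.81053471820988
-30 [7.8 7.1 6.4] 702
-20 [7.9 7.2 6.4] 711
0 [7.8 7.  6.4] 341
10 [7.9 7.1 6.4] 869
20 [99.   8.3  6.6] 1783
30 [119.  104.4   8.4] 9412
40 [8.  7.2 6.3] 1009
50 [7.8 6.6 4.3] 1073
60 [7.9 7.  4.4] 1063
70 [8.  7.1 6.3] 1209
80 [  7.1 -23.6 -24.7] 684
90 [-31.  -31.8 -32.8] 755
100 [-31.  -31.9 -32.6] 842
110 [-30.9 -31.9 -32.8] 881
120 [-31.  -31.9 -32.8] 902
130 [-30.9 -31.8 -32.7] 956
140 [-30.9 -31.8 -32.8] 625
[-0.13016462  0.0758621  -0.03977583]
```

The plate top is at 38.9 mm (39 expected when seated), with the bed pushing back. I release and rise.

Emit:
carry_out --increments '[{"hand":50,"dp":[0,0,1],"roll":0},{"hand":54,"dp":[0,0,1],"roll":0},{"hand":70,"dp":[0,0,1],"roll":0},{"hand":87,"dp":[0,0,1],"roll":0},{"hand":87,"dp":[0,0,1],"roll":0},{"hand":87,"dp":[0,0,1],"roll":0},{"hand":87,"dp":[0,0,1],"roll":0},{"hand":87,"dp":[0,0,1],"roll":0}]' --squeeze 10

```text
time: 22.75
tcp_pos: [493.1, 173.1, 213.3]
orientation: [3.142, -0.0, -2.934]
force: [0.4, 1.0, -0.4]
opening: 85.5
gripper_force: 0.0
```

Emit:
carry_out --increments '[{"hand":87,"dp":[0,0,20],"roll":0},{"hand":87,"dp":[0,0,60],"roll":0},{"hand":87,"dp":[20,4,105],"roll":0},{"hand":87,"dp":[30,6,150],"roll":0},{"hand":87,"dp":[30,6,190],"roll":0},{"hand":87,"dp":[30,6,190],"roll":0},{"hand":87,"dp":[30,6,190],"roll":0},{"hand":87,"dp":[30,6,190],"roll":0}]'

```text
time: 23.55
tcp_pos: [522.7, 178.7, 402.0]
orientation: [-3.141, -0.002, -2.934]
force: [0.4, -0.3, -0.4]
opening: 87.0
gripper_force: 0.0
```

```bash
python3 - <<'E'
from h import *
for i in range(4): s=snap('wrist','w20')
st=state();print(st['tcp_pos'].round(2),st['force'].round(1),st['opening'],st['time'])
for VT in(110,130,150): print(plate(s,39,(150,60,410,240),VT))
P=cloud(s); D=P-[493.6,172.8,0]; e=np.array([.9787,.2052,0]);n=np.array([-.2052,.9787,0]); a=D@e;b=D@n
for c in(-70,-35,0,35,70):
    print(c,[np.round(np.nanmedian(P[...,2][(abs(a-c)<5)&(abs(b-y)<4)]),1) for y in(-18,-9,9,18)])
E
```

```text
[522.81 178.85 402.11] [-0.5 -0.3  0.4] 87.37034120888893 23.75
(array([491.94, 171.56, 149.94,  50.57,  11.92]), (258, 96, 46, 132))
(array([492.41, 171.81, 148.93,  49.74,  11.95]), (258, 97, 46, 131))
(array([492.46, 171.64, 148.9 ,  48.38,  11.89]), (259, 97, 44, 131))
-70 [np.float64(38.9), np.float64(38.9), np.float64(38.7), np.float64(38.8)]
-35 [np.float64(39.0), np.float64(38.7), np.float64(38.8), np.float64(39.0)]
0 [np.float64(329.2), np.float64(330.3), np.float64(330.3), np.float64(325.8)]
35 [np.float64(38.7), np.float64(39.0), np.float64(38.9), np.float64(38.8)]
70 [np.float64(38.9), np.float64(38.7), np.float64(38.9), np.float64(38.7)]
```

The plate lies flat at 38.9 mm all over at an 11.9° heading, seated, fine face up and released. Handing in.

```bash
python3 -c "
from workcell import *
print(job_done())"
```

```text
the job is handed in; nothing more can be done
None
```

The plate is back home on both locating pins with the fine face up and the gripper clear; I handed it in at about 24 s of the 67 s allowed, and the system returned no verdict.

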